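Screw the hopper top onto the spice grinder, chute to the front

ROBOT

A 6-joint arm with a two-finger parallel gripper is mounted at the origin on the work surface. World frame = base frame: x ahead of the robot, y to its left, z up, the work surface at z = 0. Lengths are in m, angles in rad, forces in N, time in s.
With the tool pointing down it reaches from about 0.375 to 0.975 m from the base axis. Payload 3.8 kg.
Tool frame: the origin (TCP) lies on the centre line of the jaws, within the pads' length; the fingertips stand 17 mm ahead of it and the grasp point (between the pads) lies 2 mm behind it (bot.tip_extent is the distance from the TCP to the fingertips, in m); z points along the fingers, y is the line along which they close (so a half turn about z gives the same grasp; the last joint's range is limited). The gripper opens to 85 mm and grips with 20 to 120 N. Pads are 22 mm wide; open, the fingers measure 114 mm over their backs; the gripper's body (76 mm by 85 mm) begins 54 mm behind the grasp point. The pads swing forward as they close: fully open they stand 13 mm farther back than shut.
Start: joints at [1.148, 0.264, 1.604, -0, 1.274, -0.037], TCP at [0.254, 0.625, 0.248] pointing down, gripper open.
Joint ranges: [-2.63, 2.63], [-0.94, 2.18], [0.31, 2.57], [-1.31, 4.45], [0, 2.66], [-2.55, 2.55]. Speed limits (rad/s): [2.57, 2.57, 3.14, 3.14, 3.14, 3.14].

INTERFACE

Orientations are given as a rotation vector (axis times angle).
In Python, from workcell import readout, read_camera, finish_job, bot gives the robot as it stands.
- The arm moves only by the tool jog_arm, never from a script. Its argument "deltas" is one flat list of numbers, 7 for each row, row after row: the shift along the tool's x, y, z in m, then the turn, a rotation vector about the tool's x, y, z in degrees, then the gripper command: -1 is shut, 1 is fully open, values between are in proportion. A call has 1 to 8 rows; each row is the pose to reach, as a shift and turn from the pose commanded when the call began, along the tool's axes at that moment; what a row does not reach only later rows make up. A row lasts 1/10 s, in which the tool goes at most 50 mm and 8.59 degrees, less where a joint would pass 70% of its speed; a pose out of reach is approached as far as the arm can. A call with a gripper value outside its range is refused whole. The fingers move at their own pace and stop on an object; "squeeze" is the grip in N (left out, the last holds). Time passes only in rows, so rows that repeat a pose let the fingers close. It gives the time, the measured TCP pose, the force, the opening and the grip force at its end, in the units of the state.
- readout.read_state(): the state, without advancing time (a new reading comes with each control period).
- read_camera(name): name is "scene" or "top" or "wrist"; returns a dict with "color" (400x640x3 uint8, blue, green, red), "fx", "fy", "cx", "cy" (pixels), "dist" ([k1, k2, p1, p2, k3] as OpenCV has them; the pictures are not rectified), "origin" and "attitude" of the camera in the world. Camera axes: x right, y down, z forward; pixel columns grow to the right and rows downward; lengths in m; the calibration is good to about 2 mm. A picture is of the moment at which its call begins. There is no depth.
- finish_job(): hands the job in; it is judged then, once.
The state is a dict: "time": time; "q": joint angles; "joint_vel": joint speeds; "joint_torque": joint torques, N m; "tool_pos": TCP position; "tcp_rot": TCP orientation; "wrist_force": force on the tool from outside, world axes, zero at the start; "torque": the same for the moment, N m; "width": opening from 0.0 (shut) to 1.0 (fully open); "grip_force": force on a finger pad.
Only numpy, scipy, OpenCV 4.12 (cv2) and the standard library are available. Lean on these libraries where they do the work, as an engineer would, in place of code of your own. Each camera call takes 0.05 s, during which the arm holds its last target. There are 200 camera calls.

TASK

Put the amber hopper top on the spice grinder's threaded neck with its red chute over the blue start mark, press it down gently against the sprung seal, and screw it clockwise until the chute is lined up over the orange front mark, then let go. There is no stop at the right place: do not force it, keep it upright, and leave the other things on the counter alone.

Things in the scene. Friction and masses are not known exactly. Their poses are not given: they have to be found in the camera images.
- hopper: Round amber cap, 74 mm across, 74 high, 0.25 kg +-15 %, on the counter, open skirt down. Origin: centre of underside, z up; +x runs along the red chute (18 mm wide, 10 to 26 mm up, reaching 55 mm from the axis). Skirt inside: 66 mm wide, 28 deep to its ceiling. Two inner lugs at +y and -y: 5 mm thick, centred 5 mm above the underside, 51 mm between tips.
- grip (a point): centre of the black square grip on top of the hopper, on its axis 57.5 mm above its underside. The grip is 34 x 34 mm, from 42 to 74 mm above the underside, its sides parallel to the hopper's x and y; the shoulder under it is 60 mm across
- chute (a point): on the chute's outer end, 54 mm from the hopper's axis along its +x, 18 mm above the underside
- grinder: White spice grinder bolted to the counter: round housing 120 mm across, 110 mm high, base 132 mm. Origin: centre of its underside, z up; front is its -x. On top stands a fixed steel neck (core 48 mm across, external thread 62 mm) with a sprung rubber seal disc (40 mm across) on it. A contact force above 35 N between hopper and grinder damages the thread.
- neck_axis (a point): On the neck's axis at the housing's top (110 mm above the counter). Steel neck top: 30 to 42 mm above this point (grind setting, new each time, not measured, does not move in use). Free seal top: 10 mm above the steel; the hopper's ceiling lands on it. The seal yields 6.4 mm (4.5 N to start, 1.3 N per mm), then stops hard.
- start_mark (a point): Blue mark on the housing's top rim, 54 mm from the axis, 100 degrees counter-clockwise from above of the orange one. Chute over it (within 12 degrees): the lugs drop through the thread's two gaps. Turned half round it also drops in, but ends wrong. Elsewhere lugs rest on the thread, higher up. Then press down 4 mm or more: 8 to 10 N from the tool (hard above 11 N).
- finish_mark (a point): Orange mark at the front of the housing's top, 54 mm from the axis. Turning the pressed cap clockwise from above: after 20 degrees the lugs are under the thread, which then holds the cap down (falls 6 mm per turn); after 100 degrees the chute is over this mark. No stop here; after 160 degrees the thread ends and the cap springs up. Friction holds the cap where it is left.
- spice_jar: bystander: small jar with a red cap, 42 mm across, 85 mm high; origin at the centre of its underside
- scoop: bystander: brass-coloured spoon 150 mm long lying flat; origin under its middle
- mug: bystander: blue mug 80 mm across, 95 mm high; origin at the centre of its underside
- pill_bottle: bystander: white bottle 48 mm across, 90 mm high; origin at the centre of its underside
- jar_lid: bystander: plain white jar lid 70 mm across, 14 mm high, not for the grinder; origin at the centre of its underside
Things that resemble listed ones, but are neither listed nor needed, are in the scene too. Several things look just like the grinder: the one meant starts farthest from the robot's base.

How it is judged:
On the way:
1. the hopper top sits over the neck, upright, with its chute over the blue start mark (horizontal distance between hopper and neck_axis below 0.005 m and z of hopper in the frame of neck_axis below 0.028 m and horizontal distance between chute and start_mark below 0.015 m and angle between hopper's own z axis and vertical below 0.12 rad), for 0.1 s.
At the end, for the whole second after the job is handed in: The hopper top is screwed down on the neck, held under the thread (underside less than 20 mm above the housing's top), upright within 0.06 rad, centred within 4 mm, the chute's end within 6 mm of being over the orange mark, released and at rest (horizontal distance between chute and finish_mark below 0.006 m and horizontal distance between hopper and neck_axis below 0.004 m and z of hopper in the frame of neck_axis below 0.02 m and angle between hopper's own z axis and vertical below 0.06 rad and linear speed of hopper below 0.01 m/s and angular speed of hopper below 0.05 rad/s); the robot touches nothing.
It fails at once if the hopper top is forced: more than 35 N between it and the grinder (contact force between hopper and grinder above 35 N).
It fails at once if the hopper top is tipped by more than 0.5 rad (angle between hopper's own z axis and vertical above 0.5 rad).
It fails at once if another thing on the counter is moved by more than 20 mm (distance of any of spice_jar, scoop, mug, pill_bottle, jar_lid from where it was at the start of the episode above 0.02 m).
It also fails if it takes over 54 s, if anything falls off the work surface, if the arm or the gripper's body presses on something with over 40 N, if the wrist force passes 120 N, or if a joint passes its speed limit or range.

## Working session

There is one attempt and no reset: what is moved stays moved. The work goes in short steps, Python scripts to look and compute and a tool call to move; the robot and the scene stay as the last step left them, time stands still between calls to the robot, and variables do not carry over. Pictures are saved under pics/ and viewed, at most 10 in all, crops included, and the job is handed in when it is done.

Besides the shell and the picture viewer there is one more tool, called by a JSON object that holds its "api" and its "payload". jog_arm: Moves the arm, as the interface text tells. Its arguments: {"type":"object","properties":{"deltas":{"type":"array"},"squeeze":{"type":"number"}},"required":["deltas"]}

```bash
mkdir -p pics; ls
python3 - <<'E'
from workcell import readout, read_camera, bot
import cv2,pickle
s=readout.read_state(); print(s)
for n in ["scene","top"]:
    c=read_camera(n); cv2.imwrite(f"pics/{n}0.png",c["color"]); pickle.dump(c,open(f"{n}0.pkl","wb"))
    print(n,{k:v for k,v in c.items() if k!="color"})
E
```

```text
pics
{'time': 0.0, 'q': array([ 1.14808545e+00,  2.64764617e-01,  1.60540140e+00, -3.31327638e-05,
        1.27370743e+00, -3.69288437e-02]), 'joint_vel': array([-1.22771177e-03,  8.48568656e-05, -3.24172688e-04, -2.96801223e-04,
        8.23551983e-04,  3.60495536e-04]), 'joint_torque': array([-1.18463959e-03, -5.15107334e+01, -3.67312217e+01, -1.08050222e-04,
        1.29032318e-02,  1.02212144e-05]), 'tool_pos': array([0.25372977, 0.62473103, 0.24693947]), 'tcp_rot': array([-0.60212511, -3.08285046,  0.00349926]), 'wrist_force': array([-0.47401574, -0.48111805, -0.06218334]), 'torque': array([0.01354878, 0.06050943, 0.03023334]), 'grip_force': 0.0, 'width': 1.0001291222035864}
scene {'fx': 424.6760071481158, 'fy': 424.6760071481158, 'cx': 317.61889273768037, 'cy': 199.77011367501362, 'dist': array([0.00705268, 0.        , 0.        , 0.        , 0.        ]), 'origin': array([ 1.22247919, -0.11561022,  1.05651851]), 'attitude': array([-1.99187555, -1.71089528,  0.56394673])}
top {'fx': 481.4967746194855, 'fy': 481.4967746194855, 'cx': 322.3786614887039, 'cy': 196.8479359043389, 'dist': array([0.02897071, 0.        , 0.        , 0.        , 0.        ]), 'origin': array([ 0.33517797, -0.00769714,  1.41072381]), 'attitude': array([-2.16496412,  2.11892056, -0.18437547])}
```

View pics/scene0.png

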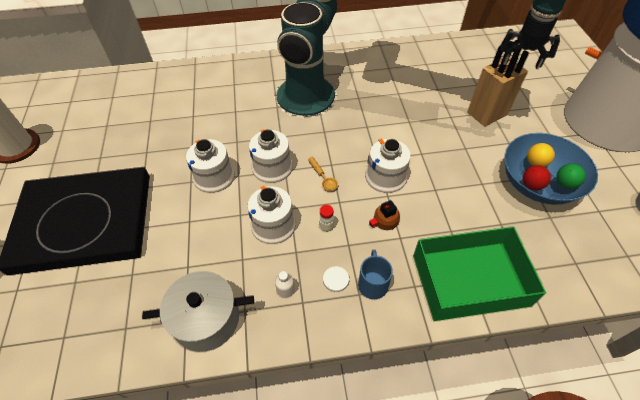

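View pics/top0.png

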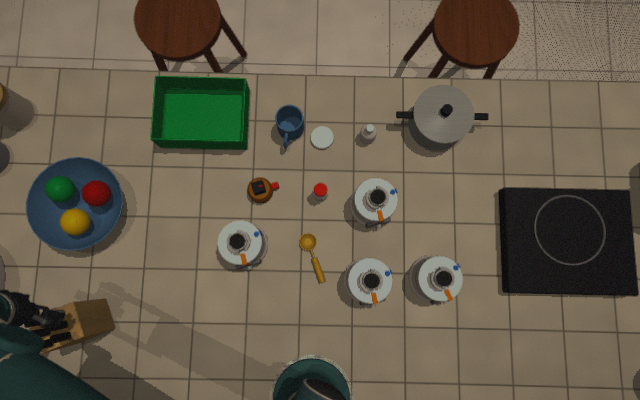

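The top view shows four grinders at about (375,200), (241,243), (370,281) and (440,279), and the hopper at (260,189) with its chute pointing right. The grinder at (375,200) looks farthest from the base.

```bash
cat > h.py <<'E'
import numpy as np,cv2
from scipy.spatial.transform import Rotation as R
def ray(c,uv):
    K=np.array([[c['fx'],0,c['cx']],[0,c['fy'],c['cy']],[0,0,1]])
    p=cv2.undistortPoints(np.array(uv,float).reshape(-1,1,2),K,c['dist']).reshape(-1,2)
    return np.c_[p,np.ones(len(p))]@R.from_rotvec(c['attitude']).as_matrix().T
def onz(c,uv,z):
    d=ray(c,uv); o=c['origin']; return o+d*((z-o[2])/d[:,2])[:,None]
def proj(c,P):
    K=np.array([[c['fx'],0,c['cx']],[0,c['fy'],c['cy']],[0,0,1]])
    M=R.from_rotvec(c['attitude']).as_matrix().T
    return cv2.projectPoints(np.atleast_2d(P).astype(float),cv2.Rodrigues(M)[0],-M@c['origin'],K,c['dist'])[0].reshape(-1,2)
def blobs(c,lo,hi,box=None,amin=5):
    hsv=cv2.cvtColor(c['color'],cv2.COLOR_BGR2HSV); m=cv2.inRange(hsv,lo,hi)
    if box: k=np.zeros_like(m); x0,y0,x1,y1=box; k[y0:y1,x0:x1]=255; m&=k
    n,l,s,ce=cv2.connectedComponentsWithStats(m)
    return [(ce[i].round(1),s[i]) for i in range(1,n) if s[i][4]>=amin],l
E
python3 - <<'E'
import pickle; from h import *
c=pickle.load(open("top0.pkl","rb")); box=(210,160,480,310)
for nm,lo,hi,z in [("orange",(8,150,130),(18,255,255),.11),("blue",(105,140,80),(125,255,255),.11),("red",(0,170,120),(6,255,255),.025),("black",(0,0,0),(180,255,45),.074),("white",(0,0,150),(180,60,255),.11)]:
    for ce,s in blobs(c,lo,hi,box,5)[0]: print(nm,ce,s[:5],onz(c,[ce],z)[0].round(3))
E
```

```text
orange [380.  215.3] [378 210   6  11  39] [ 0.5   -0.177  0.11 ]
orange [243.1 258.8] [240 254   7  11  46] [0.375 0.189 0.11 ]
orange [448.4 294.8] [445 289   8  12  46] [ 0.292 -0.358  0.11 ]
orange [374.2 298.2] [372 293   6  11  45] [ 0.278 -0.162  0.11 ]
blue [392.8 191.5] [391 190   6   4  15] [ 0.566 -0.212  0.11 ]
blue [255.8 233.6] [254 232   4   4  13] [0.443 0.158 0.11 ]
blue [455.4 267.4] [454 266   4   4  13] [ 0.364 -0.379  0.11 ]
blue [387.1 273.1] [385 272   5   4  15] [ 0.345 -0.196  0.11 ]
red [274.4 184.6] [271 182   7   6  30] [0.594 0.121 0.025]
red [320.2 189. ] [314 183  13  13 128] [ 0.584 -0.013  0.025]
black [257.8 187.4] [251 181  15  14 132] [0.576 0.163 0.074]
black [377.5 196.5] [371 190  14  14 161] [ 0.557 -0.175  0.074]
black [368.5 225.2] [366 223   8   4  11] [ 0.476 -0.15   0.074]
black [236.7 241. ] [230 234  15  15 168] [0.424 0.215 0.074]
black [246.5 265.2] [243 264   8   4   8] [0.358 0.185 0.074]
black [443.6 278.2] [436 271  16  15 179] [ 0.335 -0.356  0.074]
black [371.2 280.4] [364 274  15  14 172] [ 0.324 -0.158  0.074]
black [432.2 301.6] [431 300   4   4  10] [ 0.271 -0.324  0.074]
black [360. 303.] [359 302   3   3   5] [ 0.263 -0.127  0.074]
white [375.  198.1] [355 179  43  41 755] [ 0.547 -0.163  0.11 ]
white [238.8 240.8] [218 221  43  43 845] [0.422 0.203 0.11 ]
white [438.8 277.1] [419 257  43  43 821] [ 0.337 -0.334  0.11 ]
white [369.3 279.1] [349 259  43  44 873] [ 0.328 -0.149  0.11 ]
```

{"api": "jog_arm", "payload": {"deltas": [0,0,-0.05,0,0,0,1,0,0,-0.1,0,0,0,1,-0.472,-0.307,-0.1,0,0,45,1,-0.472,-0.307,-0.1,0,0,45,1,-0.472,-0.307,-0.1,0,0,45,1,-0.472,-0.307,-0.1,0,0,45,1,-0.472,-0.307,-0.1,0,0,45,1,-0.472,-0.307,-0.1,0,0,45,1]}}

```text
time: 0.9
tool_pos: [0.426, 0.3773, 0.3478]
tcp_rot: [-1.741, -2.615, 0.001]
wrist_force: [0.2, 0.8, -0.7]
width: 1.001
grip_force: 0.0
```

```bash
cat >> h.py <<'E'
def goal(p,yaw,s=None):
    """shift/turn in tool axes from the present pose to p with tool y at yaw (deg), pointing down"""
    from workcell import readout
    s=s or readout.read_state(); T=R.from_rotvec(s['tcp_rot'])
    y=np.deg2rad(yaw); Y=np.array([np.cos(y),np.sin(y),0]); Z=np.array([0,0,-1.]); X=np.cross(Y,Z)
    G=R.from_matrix(np.c_[X,Y,Z])
    Ty=T.as_matrix()[:,1]
    print("t",round(s['time'],2),"pos",s['tool_pos'].round(4),"yaw_y",np.degrees(np.arctan2(Ty[1],Ty[0])).round(2),"q6",round(s['q'][5],2),"F",s['wrist_force'].round(1),"w",round(s['width'],3),"grip",round(s['grip_force'],1))
    print("shift",T.inv().apply(np.array(p)-s['tool_pos']).round(4),"turn",np.degrees((T.inv()*G).as_rotvec()).round(2))
E
python3 -c "
from h import *
goal([.576,.163,.25],23)"
```

```text
t 0.9 pos [0.426  0.3773 0.3478] yaw_y 22.69 q6 0.29 F [ 0.2  0.8 -0.7] w 1.001 grip 0.0
shift [-0.2555  0.0558  0.0979] turn [-0.03  0.01 -0.31]
```

{"api": "jog_arm", "payload": {"deltas": [-0.255,0.055,0.098,0,0,0,1,-0.255,0.055,0.098,0,0,0,1,-0.255,0.055,0.098,0,0,0,1,-0.255,0.055,0.098,0,0,0,1,-0.255,0.055,0.098,0,0,0,1,-0.255,0.055,0.098,0,0,0,1,-0.255,0.055,0.098,0,0,0,1,-0.255,0.055,0.098,0,0,0,1]}}

```text
time: 1.7
tool_pos: [0.575, 0.1652, 0.2494]
tcp_rot: [-1.738, -2.615, 0.002]
wrist_force: [-0.0, 0.6, 0.3]
width: 0.999
grip_force: 0.0
```

Run:
```python
from h import *; from workcell import read_camera; import pickle
goal([.576,.163,.25],23)
c=read_camera("wrist"); cv2.imwrite("pics/w1.png",c["color"]); pickle.dump(c,open("w1.pkl","wb"))
print(c['origin'],c['attitude'],c['fx'],c['cx'],c['cy'])
```

```text
t 1.7 pos [0.575  0.1652 0.2494] yaw_y 22.8 q6 -0.16 F [-0.   0.6  0.3] w 0.999 grip 0.0
shift [-0.0024  0.0001 -0.0006] turn [-0.11 -0.05 -0.2 ]
[0.5455649  0.23454263 0.37551527] [2.79282566 0.56376266 0.08023769] 359.3902991628003 321.601784567073 195.65444087517182
```

View pics/w1.png

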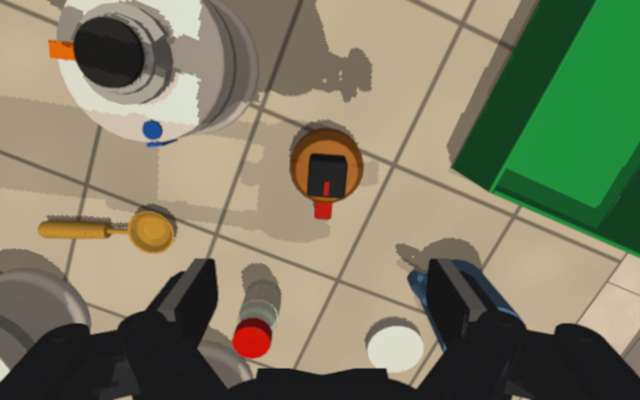

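The wrist view shows the hopper at about (326,165), with its red chute end at (322,211) and a red stripe on the black grip. A non-target grinder is at upper left.

Run:
```python
from h import *; import pickle
c=pickle.load(open("w1.pkl","rb")); box=(270,115,385,235)
im=c['color'][130:220,280:375]; cv2.imwrite("pics/w1c.png",cv2.resize(im,None,fx=6,fy=6,interpolation=cv2.INTER_NEAREST))
bl,l=blobs(c,(0,150,90),(5,255,255),box)
for ce,s in bl: print("red",ce,s,onz(c,[ce],.026)[0].round(4),onz(c,[ce],.074)[0].round(4))
bl,l=blobs(c,(6,100,40),(20,255,255),box,100)
for ce,s in bl: print("amb",ce,s)
p=np.argwhere(l>0)[:,::-1].astype(np.float32); h=cv2.convexHull(p)
P=onz(c,h,.042)[:,:2]; print("hull@.042",cv2.minEnclosingCircle(P.astype(np.float32)))
bl,l=blobs(c,(0,0,0),(180,255,60),box,100)
for ce,s in bl: print("blk",ce,s)
hh=cv2.convexHull(np.argwhere(l>0)[:,::-1].astype(np.int32)); a=cv2.approxPolyDP(hh,4,True).reshape(-1,2)
print(np.c_[a,onz(c,a,.074)[:,:2].round(4)])
```

```text
red [326.1 188.4] [323 182   7  14  82] [0.5873 0.1445 0.026 ] [0.5816 0.1569 0.074 ]
red [322.6 210.3] [315 202  17  17 255] [0.5931 0.1215 0.026 ] [0.5866 0.1371 0.074 ]
amb [325.7 160.2] [ 290  128   74   76 2877]
hull@.042 ((0.5794679522514343, 0.16045759618282318), 0.04486687108874321)
blk [326.8 174.5] [ 308  154   39   44 1422]
[[3.420e+02 1.970e+02 5.975e-01 1.551e-01]
 [3.080e+02 1.940e+02 5.689e-01 1.460e-01]
 [3.060e+02 1.270e+02 5.455e-01 1.991e-01]
 [3.440e+02 1.570e+02 5.847e-01 1.883e-01]]
```

View pics/w1c.png

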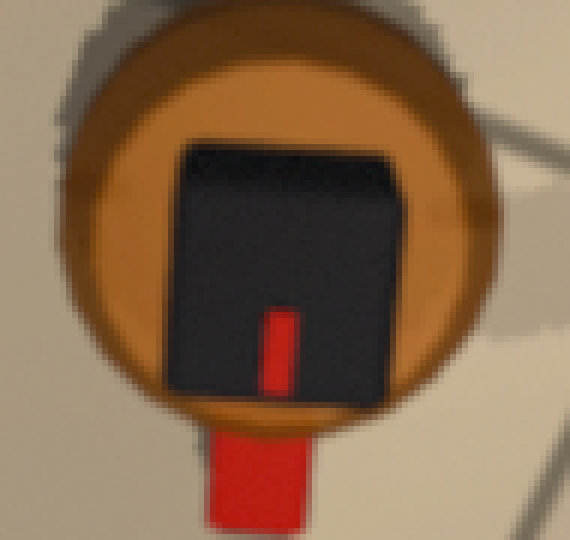

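The crop shows the grip's top face with corners near (178,185), (402,200), (388,405), (168,390). The chute's end edge runs from (207,527) to (305,532).

Run:
```python
from h import *; import pickle
c=pickle.load(open("w1.pkl","rb"))
f=lambda a:np.array(a)/6+[280-.5,130-.5]
P=onz(c,f([(178,185),(402,200),(388,405),(168,390)]),.074)[:,:2]
print(P.round(4),np.linalg.norm(np.diff(P[[0,1,2,3,0]],axis=0),axis=1).round(4)); ctr=P.mean(0)
v=P[2]+P[3]-P[0]-P[1]; print("ctr",ctr.round(4),"yaw x",np.degrees(np.arctan2(v[1],v[0])))
E=onz(c,f([(207,529),(306,534)]),.026)[:,:2]; m=E.mean(0); d=m-ctr; print("chute end",m.round(4),np.linalg.norm(d),np.degrees(np.arctan2(d[1],d[0])))
goal([*ctr,.066],np.degrees(np.arctan2(d[1],d[0]))+90)
```

```text
[[0.5585 0.1741]
 [0.5887 0.1845]
 [0.5992 0.1558]
 [0.5687 0.1454]] [0.0319 0.0306 0.0323 0.0305]
ctr [0.5788 0.165 ] yaw x -70.20661523515302
chute end [0.5961 0.1135] 0.054286437739147014 -71.41233533190992
t 1.75 pos [0.575  0.1661 0.2502] yaw_y 22.88 q6 -0.16 F [-0.4  0.5 -1. ] w 0.998 grip 0.0
shift [-0.0026  0.0032  0.1842] turn [-0.03 -0.04  4.29]
```

{"api": "jog_arm", "payload": {"deltas": [-0.003,0.003,0.05,0,0,4,1,-0.003,0.003,0.1,0,0,4,1,-0.003,0.003,0.14,0,0,4,1,-0.003,0.003,0.165,0,0,4,1,-0.003,0.003,0.184,0,0,4,1,-0.003,0.003,0.184,0,0,4,1,-0.003,0.003,0.184,0,0,4,-0.4,-0.003,0.003,0.184,0,0,4,-1], "squeeze": 50}}

```text
time: 2.55
tool_pos: [0.5806, 0.1653, 0.0685]
tcp_rot: [1.824, 2.555, 0.004]
wrist_force: [0.6, -0.5, 0.8]
width: 0.692
grip_force: 0.0
```

{"api": "jog_arm", "payload": {"deltas": [0,0,0,0,0,0,-1,0,0,0,0,0,0,-1,0,0,0,0,0,0,-1,0,0,0,0,0,0,-1,0,0,0,0,0,0,-1,0,0,0,0,0,0,-1]}}

```text
time: 3.15
tool_pos: [0.5804, 0.1645, 0.0682]
tcp_rot: [1.826, 2.555, 0.004]
wrist_force: [-2.4, 0.6, 5.6]
width: 0.387
grip_force: 50.4
```

```bash
python3 -c "
from h import *
goal([.563,-.20,.34],20)"
```

```text
t 3.15 pos [0.5804 0.1645 0.0682] yaw_y 18.89 q6 -0.1 F [-2.4  0.6  5.6] w 0.387 grip 50.4
shift [-0.3392 -0.1337 -0.2722] turn [ 0.15 -0.01 -1.11]
```

{"api": "jog_arm", "payload": {"deltas": [0,0,-0.01,0,0,0,-1,0,0,-0.04,0,0,0,-1,0,0,-0.08,0,0,0,-1,0,0,-0.12,0,0,0,-1,0,0,-0.16,0,0,0,-1,-0.02,-0.01,-0.2,0,0,0,-1,-0.04,-0.02,-0.23,0,0,0,-1,-0.08,-0.035,-0.25,0,0,0,-1]}}

```text
time: 3.95
tool_pos: [0.5724, 0.078, 0.3197]
tcp_rot: [1.822, 2.557, 0.006]
wrist_force: [1.2, -1.1, -2.4]
width: 0.388
grip_force: 50.5
```

{"api": "jog_arm", "payload": {"deltas": [-0.035,-0.015,0,0,0,0,-1,-0.07,-0.03,-0.01,0,0,0,-1,-0.11,-0.045,-0.02,0,0,0,-1,-0.15,-0.06,-0.02,0,0,0,-1,-0.19,-0.075,-0.02,0,0,0,-1,-0.22,-0.087,-0.02,0,0,0,-1,-0.245,-0.096,-0.02,0,0,0,-1,-0.259,-0.099,-0.02,0,0,0,-1]}}

```text
time: 4.75
tool_pos: [0.5613, -0.2023, 0.336]
tcp_rot: [-1.829, -2.553, 0.001]
wrist_force: [-0.0, 0.9, -2.6]
width: 0.385
grip_force: 50.4
```

Run:
```python
from h import *; from workcell import read_camera; import pickle
goal([.563,-.20,.34],20)
c=read_camera("wrist"); cv2.imwrite("pics/w2.png",c["color"]); pickle.dump(c,open("w2.pkl","wb"))
```

```text
t 4.75 pos [ 0.5613 -0.2023  0.336 ] yaw_y 18.75 q6 -0.71 F [-0.   0.9 -2.6] w 0.385 grip 50.4
shift [ 0.0016  0.0023 -0.004 ] turn [-0.07 -0.01 -1.25]
```

View pics/w2.png

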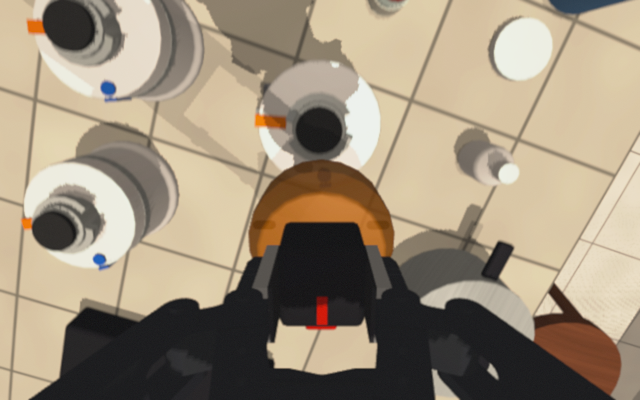

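The target grinder is at about (319,120) in this view, with its orange mark at (270,122) and its black seal at (318,130). The held amber cap covers the lower part of its rim.

Run:
```python
from h import *; import pickle
from scipy.optimize import least_squares
c=pickle.load(open("w2.pkl","rb"))
hsv=cv2.cvtColor(c['color'],cv2.COLOR_BGR2HSV); print(hsv[40:200:8,320].tolist()); print(hsv[100,225:300:6].tolist())
bl,l=blobs(c,(8,160,120),(18,255,255),(245,100,300,145),20)
for ce,s in bl:
    print("or",ce,s,onz(c,[ce],.11)[0]); print(onz(c,[(s[0],ce[1]),(s[0]+s[2]-1,ce[1])],.11)[:,:2])
m=cv2.inRange(hsv,(0,0,60),(180,62,255)); m[:50]=0;m[160:]=0;m[:,:245]=0;m[:,395:]=0
cv2.imwrite("pics/m.png",m)
cs=max(cv2.findContours(m,cv2.RETR_EXTERNAL,cv2.CHAIN_APPROX_NONE)[0],key=len).reshape(-1,2)
cs=cv2.convexHull(cs).reshape(-1,2); cs=cs[cs[:,1]<158]
P=onz(c,cs,.11)[:,:2]
f=least_squares(lambda q:np.hypot(*(P-q[:2]).T)-q[2],[.547,-.163,.06],loss='soft_l1',f_scale=.001)
print("rim",f.x,np.abs(f.fun).max(),len(P))
bl,l=blobs(c,(0,0,0),(180,255,50),(285,95,350,162),200)
for ce,s in bl: print("seal",ce,s,onz(c,[ce],.150)[0],onz(c,[ce],.162)[0])
M=R.from_rotvec(c['attitude']).as_matrix();print(c['origin'])
```

```text
[[19, 64, 212], [18, 61, 141], [19, 60, 140], [17, 36, 189], [16, 39, 191], [15, 38, 189], [15, 38, 189], [21, 29, 143], [21, 26, 129], [15, 30, 34], [0, 23, 34], [15, 18, 29], [0, 19, 27], [15, 18, 28], [24, 29, 44], [14, 155, 79], [14, 163, 86], [13, 171, 97], [14, 185, 102], [15, 216, 137]]
[[19, 62, 217], [18, 61, 217], [19, 60, 217], [20, 61, 217], [19, 61, 217], [18, 61, 217], [18, 52, 141], [15, 34, 136], [16, 36, 136], [15, 34, 137], [14, 39, 185], [16, 40, 186], [17, 36, 164]]
or [269.6 121. ] [255 114  31  14 311] [ 0.49897752 -0.17827471  0.11      ]
[[ 0.48560145 -0.18279157]
 [ 0.51306825 -0.17350894]]
rim [ 0.539437   -0.14748274  0.08348369] 6.217452455659078e-09 2
seal [318.4 130.2] [ 296  108   46   45 1583] [ 0.54529391 -0.16690629  0.15      ] [ 0.54496382 -0.16552641  0.162     ]
[ 0.53671141 -0.13102844  0.46200952]
```

Run:
```python
from h import *; import pickle
from scipy.optimize import least_squares
c=pickle.load(open("w2.pkl","rb"))
hsv=cv2.cvtColor(c['color'],cv2.COLOR_BGR2HSV)
m=cv2.inRange(hsv,(0,0,60),(180,48,255)); m[:50]=0;m[160:]=0;m[:,:245]=0;m[:,395:]=0
cs=max(cv2.findContours(m,cv2.RETR_EXTERNAL,cv2.CHAIN_APPROX_NONE)[0],key=len)
cs=cv2.convexHull(cs).reshape(-1,2); cs=cs[cs[:,1]<156]
P=onz(c,cs,.11)[:,:2]
f=least_squares(lambda q:np.hypot(*(P-q[:2]).T)-q[2],[.547,-.163,.06],loss='soft_l1',f_scale=.001)
print("rim",f.x,np.abs(f.fun).max(),len(P))
o=np.array([.49898,-.17827]); d=o-f.x[:2]; print("orange",np.linalg.norm(d),np.degrees(np.arctan2(d[1],d[0])))
t=pickle.load(open("top0.pkl","rb"))
for ce in [(392.8,191.5)]:
    b=onz(t,[ce],.11)[0,:2]; d=b-f.x[:2]; print("blue(top)",b,np.linalg.norm(d),np.degrees(np.arctan2(d[1],d[0])))
# held hopper: amber dome/shoulder circle
bl,l=blobs(c,(6,100,40),(20,255,255),(230,155,410,262),300)
for ce,s in bl: print("amb",ce,s)
```

```text
rim [ 0.54450684 -0.16616897  0.0601141 ] 0.003565224087213291 28
orange 0.04710762021040291 -165.11495826898204
blue(top) [ 0.56624355 -0.21209199] 0.05080755680837385 -64.67043194036606
amb [320.7 205.5] [ 249  160  145   98 8431]
```

```bash
python3 -c "
from h import *
goal([.546,-.1665,.24],25)"
```

```text
t 4.8 pos [ 0.5618 -0.2034  0.3359] yaw_y 18.73 q6 -0.71 F [ 0.4 -2.1 -2.7] w 0.386 grip 50.4
shift [ 0.0402 -0.003   0.0958] turn [-0.07  0.07 -6.27]
```

{"api": "jog_arm", "payload": {"deltas": [0.02,-0.0015,0,0,0,-3,-1,0.04,-0.003,0.01,0,0,-6.3,-1,0.04,-0.003,0.04,0,0,-6.3,-1,0.04,-0.003,0.07,0,0,-6.3,-1,0.04,-0.003,0.09,0,0,-6.3,-1,0.04,-0.003,0.096,0,0,-6.3,-1,0.04,-0.003,0.096,0,0,-6.3,-1,0.04,-0.003,0.096,0,0,-6.3,-1]}}

```text
time: 5.6
tool_pos: [0.5472, -0.1626, 0.2417]
tcp_rot: [1.681, 2.652, 0.001]
wrist_force: [0.9, 0.1, -2.2]
width: 0.394
grip_force: 50.4
```

Run:
```python
from h import *; from workcell import read_camera, readout; import pickle
goal([.546,-.1665,.24],25)
c=read_camera("wrist"); cv2.imwrite("pics/w3.png",c["color"]); pickle.dump(c,open("w3.pkl","wb"))
p=[readout.read_state()['tool_pos']]
t=read_camera("top"); pickle.dump(t,open("top3.pkl","wb")); p.append(readout.read_state()['tool_pos'])
s=read_camera("scene"); p.append(readout.read_state()['tool_pos']); pickle.dump(s,open("sc3.pkl","wb"))
print(np.mean(p,0),np.std(p,0))
a=cv2.resize(s['color'][130:260,210:340],(400,400)); b=cv2.resize(t['color'][150:250,325:425],(400,400)); cv2.imwrite("pics/st3.png",np.hstack([a,b]))
```

```text
t 5.6 pos [ 0.5472 -0.1626  0.2417] yaw_y 25.27 q6 -0.77 F [ 0.9  0.1 -2.2] w 0.394 grip 50.4
shift [-0.003  -0.0028  0.0017] turn [0.09 0.07 0.27]
[ 0.54752257 -0.16312641  0.24221838] [3.44767713e-05 1.56565057e-04 5.94981831e-05]
```

View pics/w3.png

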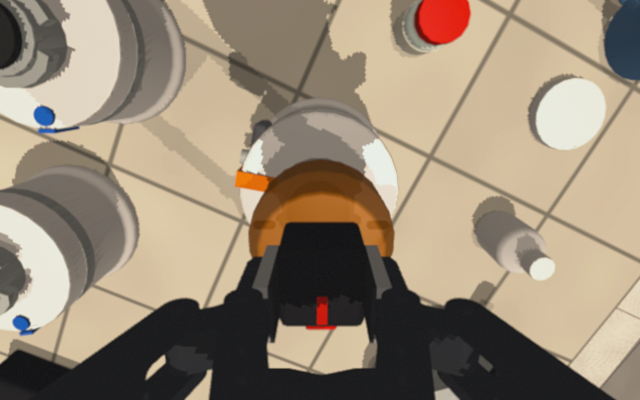

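View pics/st3.png

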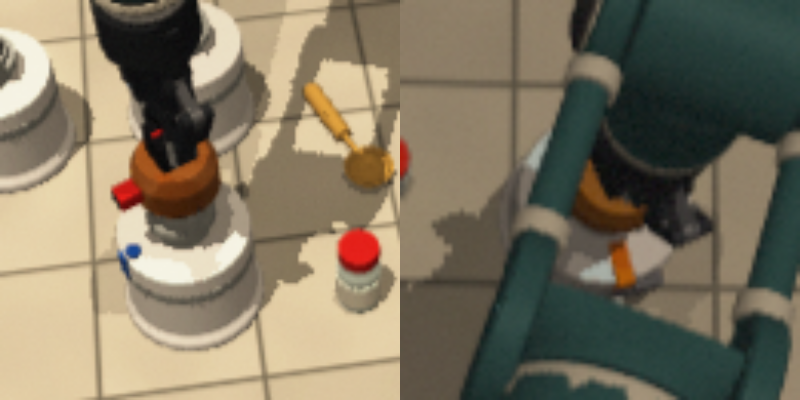

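The wrist view shows the rim's upper arc at about (320,100) with orange at (252,181), and the amber cap below it. The scene view shows the held cap above the neck with its red chute roughly over the blue mark.

Run:
```python
from h import *; import pickle
from scipy.optimize import least_squares
for n,x0,x1,y0,y1,oc in [("w2",245,395,50,156,(245,100,300,145)),("w3",228,405,90,190,(228,165,275,200))]:
    c=pickle.load(open(n+".pkl","rb"))
    hsv=cv2.cvtColor(c['color'],cv2.COLOR_BGR2HSV)
    m=cv2.inRange(hsv,(0,0,60),(180,48,255)); k=np.zeros_like(m); k[y0:y1,x0:x1]=255; m=cv2.morphologyEx(m&k,cv2.MORPH_OPEN,np.ones((3,3)))
    cs=max(cv2.findContours(m,cv2.RETR_EXTERNAL,cv2.CHAIN_APPROX_NONE)[0],key=len)
    cs=cv2.convexHull(cs).reshape(-1,2); cs=cs[(cs[:,1]<y1-4)]
    P=onz(c,cs,.11)[:,:2]
    f=least_squares(lambda q:np.hypot(*(P-q).T)-.06,[.545,-.165],loss='soft_l1',f_scale=.0005)
    print(n,"rim R60",f.x.round(4),np.percentile(np.abs(f.fun),[50,80,100]).round(4),"side mm shown")
    for ce,s in blobs(c,(8,160,120),(18,255,255),oc,20)[0]:
        d=onz(c,[ce],.11)[0,:2]-f.x; print(" or",ce,np.degrees(np.arctan2(d[1],d[0])))
    M=R.from_rotvec(c['attitude']); print(" cam z",M.as_matrix()[:,2].round(4),"origin",c['origin'].round(4))
    # hopper axis direction from amber silhouette widest rows 215..222 
    h=cv2.inRange(hsv,(6,100,40),(20,255,255)); e=[(np.flatnonzero(h[r,230:410])[[0,-1]]+230) for r in range(200,222,4)]
    mid=np.mean(e); print(" amber",e[-1],mid)
s=pickle.load(open("sc3.pkl","rb")); 
for nm,lo,hi in [("red",(0,170,90),(6,255,255)),("blue",(105,140,60),(125,255,255))]:
    for ce,st in blobs(s,lo,hi,(240,160,290,230),4)[0]: print(nm,ce,st[:5],onz(s,[ce],.11 if nm=="blue" else .242-.068+.018)[0].round(4))
```

```text
w2 rim R60 [ 0.5446 -0.166 ] [0.0003 0.001  0.0037] side mm shown
 or [269.6 121. ] -164.97854154394486
 cam z [ 0.0924 -0.2782 -0.9561] origin [ 0.5367 -0.131   0.462 ]
 amber [252 390] 321.0833333333333
w3 rim R60 [ 0.541  -0.1581] [0.0008 0.0033 0.024 ] side mm shown
 or [251.9 180.9] -155.89781253229415
 cam z [ 0.1261 -0.2659 -0.9557] origin [ 0.5144 -0.0945  0.3677]
 amber [252 391] 320.9166666666667
red [260.3 173. ] [259 172   4   3   7] [ 0.5018 -0.1744  0.192 ]
red [251.1 192.7] [247 188   9  10  63] [ 0.5625 -0.2019  0.192 ]
blue [252.8 211.2] [251 210   5   4  13] [ 0.5628 -0.2091  0.11  ]
blue [249.8 214.9] [249 212   3   7   8] [ 0.5735 -0.2177  0.11  ]
```

Run:
```python
from h import *; import pickle
for n,oc in [("w2",(245,100,300,145)),("w3",(228,165,275,200))]:
    c=pickle.load(open(n+".pkl","rb")); bl,l=blobs(c,(8,160,120),(18,255,255),oc,20)
    pts=np.argwhere(l>0)[:,::-1]; L=pts[pts[:,0]<pts[:,0].min()+4]; q=L.mean(0); print(n,len(bl),q,onz(c,[q],.11)[0].round(4))
goal([.546,-.1665,.215],25)
```

```text
w2 1 [256.65116279 119.97674419] [ 0.4868 -0.1813  0.11  ]
w3 1 [236.91666667 179.41666667] [ 0.4863 -0.1816  0.11  ]
t 5.75 pos [ 0.5475 -0.1633  0.2422] yaw_y 25.21 q6 -0.77 F [ 0.4 -0.1 -2.6] w 0.387 grip 50.4
shift [-0.0022 -0.0028  0.0272] turn [0.13 0.12 0.21]
```

{"api": "jog_arm", "payload": {"deltas": [-0.0022,-0.0028,0,0.1,0.1,0.2,-1,-0.0022,-0.0028,0.01,0.1,0.1,0.2,-1,-0.0022,-0.0028,0.02,0.1,0.1,0.2,-1,-0.0022,-0.0028,0.027,0.1,0.1,0.2,-1,-0.0022,-0.0028,0.027,0.1,0.1,0.2,-1,-0.0022,-0.0028,0.027,0.1,0.1,0.2,-1]}}

```text
time: 6.35
tool_pos: [0.5445, -0.1662, 0.2125]
tcp_rot: [-1.686, -2.646, 0.001]
wrist_force: [0.2, -0.1, -2.0]
width: 0.389
grip_force: 50.3
```

```bash
python3 -c "
from h import *
goal([.546,-.1665,.19],25)"
```

```text
t 6.35 pos [ 0.5445 -0.1662  0.2125] yaw_y 24.99 q6 -0.78 F [ 0.2 -0.1 -2. ] w 0.389 grip 50.3
shift [-0.0009  0.0013  0.0225] turn [-0.16 -0.15 -0.01]
```

{"api": "jog_arm", "payload": {"deltas": [-0.0008,0.001,0,0,0,0,-1,-0.0008,0.001,0.002,0,0,0,-1,-0.0008,0.001,0.004,0,0,0,-1,-0.0008,0.001,0.006,0,0,0,-1,-0.0008,0.001,0.006,0,0,0,-1]}}

```text
time: 6.85
tool_pos: [0.5458, -0.1665, 0.2068]
tcp_rot: [-1.686, -2.647, 0.001]
wrist_force: [0.2, -0.1, -2.7]
width: 0.39
grip_force: 50.4
```

{"api": "jog_arm", "payload": {"deltas": [0,0,0.001,0,0,0,-1,0,0,0.002,0,0,0,-1,0,0,0.003,0,0,0,-1,0,0,0.003,0,0,0,-1]}}

```text
time: 7.25
tool_pos: [0.546, -0.1666, 0.2041]
tcp_rot: [-1.687, -2.647, 0.001]
wrist_force: [0.4, -0.1, -2.1]
width: 0.388
grip_force: 50.4
```

{"api": "jog_arm", "payload": {"deltas": [0,0,0.001,0,0,0,-1,0,0,0.002,0,0,0,-1,0,0,0.003,0,0,0,-1,0,0,0.003,0,0,0,-1]}}

```text
time: 7.65
tool_pos: [0.546, -0.1666, 0.201]
tcp_rot: [-1.687, -2.647, 0.001]
wrist_force: [0.4, -0.1, -3.1]
width: 0.387
grip_force: 50.4
```

{"api": "jog_arm", "payload": {"deltas": [0,0,0.001,0,0,0,-1,0,0,0.002,0,0,0,-1,0,0,0.002,0,0,0,-1]}}

```text
time: 7.95
tool_pos: [0.5459, -0.1666, 0.1991]
tcp_rot: [-1.687, -2.647, 0.001]
wrist_force: [0.6, -0.5, -3.4]
width: 0.388
grip_force: 50.4
```

{"api": "jog_arm", "payload": {"deltas": [0,0,0.001,0,0,0,-1,0,0,0.002,0,0,0,-1,0,0,0.002,0,0,0,-1]}}

```text
time: 8.25
tool_pos: [0.5459, -0.1666, 0.1971]
tcp_rot: [-1.687, -2.647, 0.001]
wrist_force: [0.2, -0.1, -2.6]
width: 0.388
grip_force: 50.4
```

{"api": "jog_arm", "payload": {"deltas": [0,0,0.001,0,0,0,-1,0,0,0.002,0,0,0,-1,0,0,0.002,0,0,0,-1]}}

```text
time: 8.55
tool_pos: [0.5461, -0.1666, 0.1953]
tcp_rot: [-1.687, -2.648, 0.001]
wrist_force: [0.0, 0.0, -2.9]
width: 0.39
grip_force: 50.4
```

{"api": "jog_arm", "payload": {"deltas": [0,0,0.001,0,0,0,-1,0,0,0.0015,0,0,0,-1,0,0,0.0015,0,0,0,-1]}}

```text
time: 8.85
tool_pos: [0.5462, -0.1667, 0.1944]
tcp_rot: [-1.687, -2.648, 0.001]
wrist_force: [-2.1, 0.8, 2.9]
width: 0.388
grip_force: 51.1
```

{"api": "jog_arm", "payload": {"deltas": [0,0,0.001,0,0,0,-1,0,0,0.0015,0,0,0,-1,0,0,0.0015,0,0,0,-1]}}

```text
time: 9.15
tool_pos: [0.5462, -0.1667, 0.1927]
tcp_rot: [-1.687, -2.648, 0.001]
wrist_force: [-2.8, 0.4, 4.7]
width: 0.389
grip_force: 51.4
```

{"api": "jog_arm", "payload": {"deltas": [0,0,0.001,0,0,0,-1,0,0,0.002,0,0,0,-1,0,0,0.002,0,0,0,-1]}}

```text
time: 9.45
tool_pos: [0.5462, -0.1667, 0.191]
tcp_rot: [-1.687, -2.648, 0.001]
wrist_force: [-3.3, 0.2, 6.4]
width: 0.384
grip_force: 51.7
```

{"api": "jog_arm", "payload": {"deltas": [0,0,0.0006,0,0,0,-1,0,0,0.001,0,0,0,-1,0,0,0.001,0,0,0,-1]}}

```text
time: 9.75
tool_pos: [0.5462, -0.1667, 0.1902]
tcp_rot: [-1.687, -2.648, 0.001]
wrist_force: [-4.1, -0.0, 8.2]
width: 0.385
grip_force: 51.7
```

{"api": "jog_arm", "payload": {"deltas": [0.0002,-0.0004,0.0004,0,0,0,-1,0.0002,-0.0004,0.0004,0,0,4,-1,0.0002,-0.0004,0.0005,0,0,8,-1,0.0002,-0.0004,0.0005,0,0,12,-1,0.0002,-0.0004,0.0005,0,0,12,-1]}}

```text
time: 10.25
tool_pos: [0.5469, -0.1667, 0.1903]
tcp_rot: [1.957, 2.457, 0.001]
wrist_force: [-1.4, 1.2, 7.9]
width: 0.392
grip_force: 51.7
```

```bash
python3 -c "
from h import *
from workcell import readout
goal([.546,-.1665,.19],-75); print(readout.read_state()['torque'])"
```

```text
t 10.25 pos [ 0.5469 -0.1667  0.1903] yaw_y 12.91 q6 -0.57 F [-1.4  1.2  7.9] w 0.392 grip 51.7
shift [ 0.0004 -0.0008  0.0003] turn [ 4.000e-02 -5.000e-02  8.791e+01]
[ 0.20862507  0.16065192 -0.08021264]
```

{"api": "jog_arm", "payload": {"deltas": [0,-0.0003,0.0003,0,0,4,-1,0,-0.0003,0.0003,0,0,8,-1,0,-0.0003,0.0004,0,0,12,-1,0,-0.0003,0.0004,0,0,16,-1,0,-0.0003,0.0004,0,0,16,-1]}}

```text
time: 10.75
tool_pos: [0.5472, -0.167, 0.1903]
tcp_rot: [2.279, 2.159, 0.002]
wrist_force: [-0.3, 1.4, 8.4]
width: 0.386
grip_force: 51.7
```

```bash
python3 -c "
from h import *
from workcell import readout
goal([.546,-.1665,.19],-75); print(readout.read_state()['torque'])"
```

```text
t 10.75 pos [ 0.5472 -0.167   0.1903] yaw_y -3.1 q6 -0.29 F [-0.3  1.4  8.4] w 0.386 grip 51.7
shift [ 0.0005 -0.0012  0.0003] turn [ 0.12 -0.08 71.9 ]
[ 0.15719154 -0.02487308 -0.05510687]
```

{"api": "jog_arm", "payload": {"deltas": [0.0002,-0.0005,0.0001,0,0,5,-1,0.0002,-0.0005,0.0002,0,0,10,-1,0.0002,-0.0005,0.0003,0,0,15,-1,0.0002,-0.0005,0.0004,0,0,20,-1,0.0002,-0.0005,0.0005,0,0,25,-1,0.0002,-0.0005,0.0005,0,0,25,-1]}}

```text
time: 11.35
tool_pos: [0.5471, -0.1671, 0.19]
tcp_rot: [2.692, 1.614, 0.004]
wrist_force: [-0.1, 0.1, 7.3]
width: 0.384
grip_force: 51.8
```

{"api": "jog_arm", "payload": {"deltas": [0,0,0.0001,0,0,5,-1,0,0,0.0002,0,0,10,-1,0,0,0.0003,0,0,15,-1,0,0,0.0004,0,0,20,-1,0,0,0.0005,0,0,25,-1,0,0,0.0005,0,0,25,-1]}}

```text
time: 11.95
tool_pos: [0.5469, -0.1671, 0.1896]
tcp_rot: [2.979, 0.993, 0.004]
wrist_force: [-0.1, 0.4, 9.0]
width: 0.394
grip_force: 51.8
```

```bash
python3 -c "
from h import *
from workcell import readout
goal([.546,-.1665,.19],-75); print(readout.read_state()['torque'])"
```

```text
t 11.95 pos [ 0.5469 -0.1671  0.1896] yaw_y -53.12 q6 0.59 F [-0.1  0.4  9. ] w 0.394 grip 51.8
shift [-0.0004 -0.0011 -0.0004] turn [ 0.12 -0.12 21.88]
[-0.04170568  0.13087782 -0.11688144]
```

{"api": "jog_arm", "payload": {"deltas": [0,0,0.0001,0,0,5,-1,0,0,0.0002,0,0,10,-1,0,0,0.0003,0,0,15,-1,0,0,0.0003,0,0,19,-1,0,0,0.0003,0,0,22,-1,0,0,0.0003,0,0,22,-1]}}

```text
time: 12.55
tool_pos: [0.547, -0.1672, 0.1894]
tcp_rot: [3.113, 0.408, 0.005]
wrist_force: [-0.6, 0.5, 9.4]
width: 0.387
grip_force: 51.9
```

Run:
```python
from h import *; from workcell import read_camera; import pickle
goal([.546,-.1665,.19],-75)
c=read_camera("wrist"); cv2.imwrite("pics/w4.png",c["color"]); pickle.dump(c,open("w4.pkl","wb"))
t=read_camera("top"); pickle.dump(t,open("top4.pkl","wb"))
s=read_camera("scene"); pickle.dump(s,open("sc4.pkl","wb"))
a=cv2.resize(s['color'][160:250,230:320],(400,400)); b=cv2.resize(t['color'][170:230,345:405],(400,400)); cv2.imwrite("pics/st4.png",np.hstack([a,b]))
```

```text
t 12.55 pos [ 0.547  -0.1672  0.1894] yaw_y -75.07 q6 0.97 F [-0.6  0.5  9.4] w 0.387 grip 51.9
shift [-0.0008 -0.0009 -0.0006] turn [ 0.11 -0.15 -0.07]
```

View pics/st4.png

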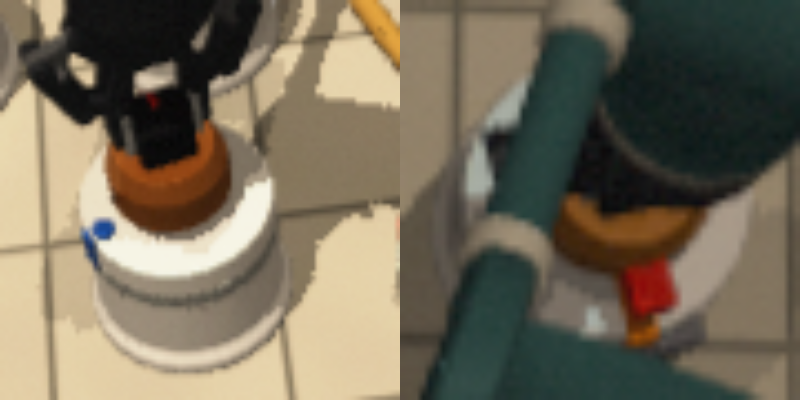

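The scene view shows the cap seated on the housing. The top view shows the red chute at the orange mark, so I'll release it and check from above.

{"api": "jog_arm", "payload": {"deltas": [0,0,-0.0005,0,0,0,0.2,0,0,-0.0005,0,0,0,0.2,0,0,-0.0005,0,0,0,0.6,0,0,-0.0005,0,0,0,0.6,0,0,-0.005,0,0,0,1,0,0,-0.03,0,0,0,1,0,0,-0.07,0,0,0,1,0,0,-0.11,0,0,0,1]}}

```text
time: 13.5
tool_pos: [0.5444, -0.1663, 0.2975]
tcp_rot: [-3.113, -0.41, 0.006]
wrist_force: [0.4, 0.0, 0.5]
width: 1.0
grip_force: 0.0
```

{"api": "jog_arm", "payload": {"deltas": [0,0,-0.02,0,0,0,1,0,0,-0.02,0,0,0,1,0,0,-0.02,0,0,0,1]}}

```text
time: 13.8
tool_pos: [0.5451, -0.1665, 0.3172]
tcp_rot: [-3.114, -0.41, 0.003]
wrist_force: [-0.2, 0.7, -0.9]
width: 1.002
grip_force: 0.0
```

Run:
```python
from h import *; from workcell import read_camera; import pickle
goal([.546,-.1665,.33],-75)
c=read_camera("wrist"); pickle.dump(c,open("w5.pkl","wb"))
p=proj(c,[.546,-.1665,.15])[0]; print(p)
cv2.imwrite("pics/w5.png",c["color"])
```

```text
t 13.8 pos [ 0.5451 -0.1665  0.3172] yaw_y -75.0 q6 0.97 F [-0.2  0.7 -0.9] w 1.002 grip 0.0
shift [ 0.0008  0.0002 -0.0128] turn [-0.06  0.09 -0.  ]
[322.55565122 176.24787828]
```

View pics/w5.png

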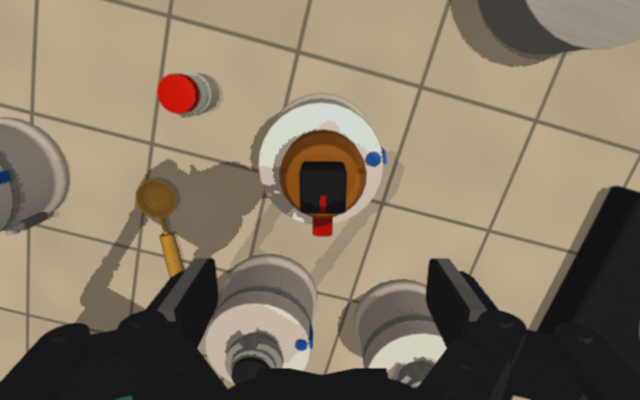

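The hopper sits upright, centred near (323,185), with its chute at (322,226) hiding the orange mark. Blue is visible at (373,158).

Run:
```python
from h import *; import pickle
c=pickle.load(open("w5.pkl","rb"))
A=None
for ce,s in blobs(c,(105,140,60),(125,255,255),(362,148,381,168),20)[0]: b=onz(c,[ce],.11)[0,:2]; print("blue",ce,b)
bl,l=blobs(c,(0,150,90),(6,255,255),(300,190,345,240),15)
for ce,s in bl: print("red",ce,s,onz(c,[ce],.196)[0].round(4),onz(c,[ce],.148)[0].round(4))
bl,l=blobs(c,(0,0,0),(180,255,42),(290,150,360,218),100)
# stripe direction and chute end
s=max(bl,key=lambda x:x[1][4])[1]; print("blk",s)
L=max(blobs(c,(0,150,90),(6,255,255),(300,212,345,240),15)[0],key=lambda x:x[1][4])[1]
e=onz(c,[(L[0]+L[2]/2-.5,L[1]+L[3]-.5)],.148)[0,:2]; print("chute end",e)
for ax in ([.5450,-.166],[.546,-.1665]):
    ax=np.array(ax); f=lambda p:(round(np.hypot(*(p-ax)),4),round(np.degrees(np.arctan2(*(p-ax)[::-1])),1)); print(ax,"blue",f(b),"chute",f(e))
# orange seen before (w2) direction
```

```text
blue [373.  158.8] [ 0.56496606 -0.21063725]
red [322.5 201.9] [320 195   6  16  83] [ 0.5386 -0.1683  0.196 ] [ 0.5235 -0.1725  0.148 ]
red [322.  226.5] [313 217  19  19 331] [ 0.5201 -0.1729  0.196 ] [ 0.5013 -0.178   0.148 ]
blk [ 300  162   46   51 2096]
chute end [ 0.49296341 -0.18024871]
[ 0.545 -0.166] blue (np.float64(0.0489), np.float64(-65.9)) chute (np.float64(0.054), np.float64(-164.7))
[ 0.546  -0.1665] blue (np.float64(0.048), np.float64(-66.7)) chute (np.float64(0.0548), np.float64(-165.5))
```

```bash
python3 -c "
from workcell import finish_job
print(finish_job())"
```

```text
the job is handed in; nothing more can be done
None
```

The hopper top is screwed down on the farthest grinder and released, and the job is handed in. My last camera check put the chute within about 2 mm of the orange mark, and the tool height put the underside about 11 mm above the housing; no verdict came back.

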